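# Set the wind-up timer on the embryology bench

## Robot

A 6-joint arm with a two-finger parallel gripper is mounted at the origin on the work surface. World frame = base frame: x ahead of the robot, y to its left, z up, the work surface at z = 0. Lengths are in m, angles in rad, forces in N, time in s.
With the tool pointing down it reaches from about 0.35 to 0.975 m from the base axis. Payload 4.9 kg.
Tool frame: the origin (TCP) lies on the front face of the gripper's body, between the roots of the fingers; the fingertips stand ctrl.finger_overhang ahead of it and the grasp point (between the pads) lies 54 mm ahead of it (ctrl.finger_overhang is the distance from the TCP to the fingertips, in m); z points along the fingers, y is the line along which they close (so a half turn about z gives the same grasp; the last joint's range is limited). The gripper opens to 85 mm and grips with 20 to 120 N. Pads are 22 mm wide; open, the fingers measure 114 mm over their backs; the gripper's body (76 mm by 85 mm) begins 54 mm behind the grasp point. The pads swing forward as they close: fully open they stand 13 mm farther back than shut.
Start: joints at [-1.284, 0.053, 1.613, -0, 1.476, -0.119], TCP at [0.247, -0.574, 0.304] pointing down, gripper open.
Joint ranges: [-3.01, 3.01], [-1.01, 2.22], [0.06, 2.58], [-1.02, 4.17], [0.09, 2.62], [-3.14, 3.14]. Speed limits (rad/s): [2.57, 2.57, 3.14, 3.14, 3.14, 3.14].

## Interface

Orientations are given as a rotation vector (axis times angle).
In Python, from station import ctrl, vision gives the robot as it stands. The module is installed in compiled form; this text tells all that it offers.
- The arm moves only by the tool drive_tool, never from a script. Its argument "rows" is a list of rows, each a list of 2 entries, a list of its own where there are three numbers: the shift along the tool's x, y, z in m, then the turn about the tool's z in rad. A call has 1 to 10 rows; each row shifts and turns the commanded pose from where the row before left it, along the tool's axes as they then stand; what a row does not reach is not made up. A row lasts 1/10 s, in which the tool goes at most 50 mm and 8.59 degrees, less where a joint would pass 70% of its speed; a pose out of reach is approached as far as the arm can. A call with a gripper value outside its range is refused whole. "jaw" is the closure, from 0 (fully open) to 1 (shut), set as the call begins (left out, the last holds). The fingers move at their own pace and stop on an object; "grip_force" is the grip in N (left out, the last holds). Time passes only in rows, so rows that do not move let the fingers close. It gives the time, the measured TCP pose, the force, the opening and the grip force at its end, in the units of the state.
- ctrl.get_obs(): the state, without advancing time (a new reading comes with each control period).
- vision.get_image(name): name is "scene" or "side" or "wrist"; returns a dict with "image" (480x640x3 uint8, blue, green, red), "vertical_fov" (degrees; the focal length in pixels is half the picture's height over the tangent of half this angle, whatever the lens; pixels are square), "cx", "cy" (the principal point, pixels), "dist_coeffs" ([k1, k2, p1, p2, k3] as OpenCV has them; the pictures are not rectified), "R" (3x3) and "t" (3): a world point X has camera coordinates R X + t. Camera axes: x right, y down, z forward; pixel columns grow to the right and rows downward; lengths in m; the calibration is good to about 2 mm. A picture is of the moment at which its call begins. There is no depth.
- ctrl.finish_job(): hands the job in; it is judged then, once.
The state is a dict: "t": time; "q": joint angles; "dq": joint speeds; "effort": joint torques, N m; "tool_pos": TCP position; "tool_rot": TCP orientation; "contact_force": force on the tool from outside, world axes, zero at the start; "wrist_torque": the same for the moment, N m; "opening": finger opening in m; "grip_force": force on a finger pad.
Only numpy, scipy, OpenCV 4.12 (cv2) and the standard library are available. Lean on these libraries where they do the work, as an engineer would, in place of code of your own. Each camera call takes 0.05 s, during which the arm holds its last target. There are 200 camera calls.

## Task

Set the wind-up bench timer: twist its knob clockwise until the pointer has gone past the bold top mark, so that the bell is wound, then turn it back down until the pointer stands at the small steel tab on the dial's rim, to within a minute. Let go of the knob and leave the things around the timer where they stand.

Things in the scene. Friction and masses are not known exactly. Their poses are not given: they have to be found in the camera images.
- timer: White plastic bench timer lying face up, fixed to the bench: 200 x 200 mm, 60 mm high to its round dial plate (190 mm across). Origin: centre of its underside, on the knob's axis; z up; x points half-way between the zero mark and the top mark. From above, the zero mark lies 50 deg anticlockwise of x; thin black marks follow clockwise every 10 deg (2 minutes)
- top_mark (a point): Middle of the bold black top mark on the dial (the 20 minute mark, 26 x 9 mm, longer and wider than the other marks), 81 mm from the knob's axis, 100 deg clockwise of the zero mark from above.
- knob (a joint): Turn of the knob in rad: 0 at the zero mark, growing clockwise seen from above, 0.0873 per minute; 1.745 at the top mark; a firm stop at 2.05. It starts between 0 and 0.3, turns with a light steady friction of about 0.08 N m and stays where it is left.
- knob_grip (a point): Point on the knob's axis, 90 mm above the bench. Black knob: a round skirt (100 mm across, top 8 mm above the dial) with an upright grip bar 80 mm long, 20 mm thick, 40 mm high, centred on the axis; the bar's top is 18 mm above this point, the skirt 22 mm below. x runs along the bar to the pointer's end, y across its thickness, z up. Grip across the thickness and turn about the vertical axis.
- pointer_tip (a point): Tip of the knob's pointer, a low nose with a white line at one end of the bar, 70 mm from the axis and 6 mm above the dial; turns with the knob.
- tab: Small dark steel tab clipped firmly on the dial's rim at the minutes to be set (between the 6 and the 14 minute marks; cannot move): 14 to 20 mm wide, standing 6 mm above the dial and 13 mm at its outer end, from 86 to 106 mm from the knob's axis. Origin: on the knob's axis at bench height; x points from the axis to the tab, z up.
- tab_mark (a point): Where the pointer's tip must come to stand: on the line from the knob's axis to the tab, 70 mm from the axis and 6 mm above the dial.
- bottle_center (a point): Glass reagent bottle with a red cap, 60 mm across, 102 mm high, loose; the point is on its axis, 50 mm above the bench. Leave it.
- dishes_center (a point): Stack of three closed culture dishes, 90 mm across, 45 mm high, loose; the point is its centre. Leave it.
- coldbox_center (a point): Pale blue foam cold box with lid, 136 x 186 mm, 103 mm high, loose; the point is its centre, 50 mm above the bench. Leave it.
- rack_center (a point): Low steel wire tube rack, 96 x 166 mm, 65 mm high with three tubes standing to 95 mm, loose; the point is its centre, 31 mm above the bench. Leave it.

How it is judged:
By the outcome, as a careful person would: the job done as asked, in the order asked, and still so for the second after the job is handed in, with the robot touching nothing.
It also fails if it takes over 67 s, if anything falls off the work surface, if the arm or the gripper's body presses on something with over 40 N, if the wrist force passes 120 N, or if a joint passes its speed limit or range.

## Working session

There is one attempt and no reset: what is moved stays moved. The work goes in short steps, Python scripts to look and compute and a tool call to move; the robot and the scene stay as the last step left them, time stands still between calls to the robot, and variables do not carry over. Pictures are saved under pics/ and viewed, at most 10 in all, crops included, and the job is handed in when it is done.

Besides the shell and the picture viewer there is one more tool, called after "Call:" by a JSON object that holds its "name" and its "arguments", one argument or row to a line. drive_tool: Moves the arm, as the interface text tells. Its arguments: {"type":"object","properties":{"rows":{"type":"array","items":{"type":"array"}},"jaw":{"type":"number"},"grip_force":{"type":"number"}},"required":["rows"]}

```bash
mkdir -p pics; cat > h.py <<'E'
import numpy as np, cv2
from station import ctrl, vision
def shot(n,f):
    d=vision.get_image(n); cv2.imwrite(f'pics/{f}.png',d['image']); np.save(f'pics/{f}.npy',d,allow_pickle=True); return d
def load(f): return np.load(f'pics/{f}.npy',allow_pickle=True).item()
def K(d):
    f=240/np.tan(np.radians(d['vertical_fov'])/2); return np.array([[f,0,d['cx']],[0,f,d['cy']],[0,0,1.]])
def ray(d,uv,z):
    p=cv2.undistortPoints(np.array([[uv]],float),K(d),np.array(d['dist_coeffs'],float))[0,0]
    R=np.array(d['R']);t=np.array(d['t']); c=-R.T@t; v=R.T@np.r_[p,1]
    return c+v*(z-c[2])/v[2]
def proj(d,X):
    r=cv2.Rodrigues(np.array(d['R'],float))[0]
    return cv2.projectPoints(np.array(X,float).reshape(-1,1,3),r,np.array(d['t'],float),K(d),np.array(d['dist_coeffs'],float))[0][:,0]
E
python3 - <<'E'
from h import *
a=shot('scene','s0');b=shot('side','d0')
for d in(a,b): print(-np.array(d['R']).T@np.array(d['t']))
print(ctrl.finger_overhang,ctrl.get_obs())
E
```

```text
[ 1.29034767 -0.37987082  0.95300438]
[ 0.4780869  -0.76223683  0.69166445]
0.0726 {'t': 0.1, 'q': array([-1.28400131e+00,  5.33071966e-02,  1.61417696e+00, -4.10963215e-05,
        1.47600882e+00, -1.19027861e-01]), 'dq': array([-0.00099658, -0.00313798, -0.00380095, -0.00040748, -0.00103605,
        0.00079209]), 'effort': array([-8.70412950e-04, -3.94903386e+01, -3.71364784e+01, -1.14546169e-04,
        3.89299414e-03, -1.46618640e-05]), 'tool_pos': array([ 0.2465859 , -0.57382243,  0.30276359]), 'tool_rot': array([-3.07528708e+00, -6.32724805e-01,  3.13944354e-04]), 'contact_force': array([-0.78628855,  0.39437753, -0.84508702]), 'wrist_torque': array([ 0.00957685,  0.00875593, -0.00358738]), 'grip_force': 0.0, 'opening': 0.08535916300426566}
```

View pics/s0.png

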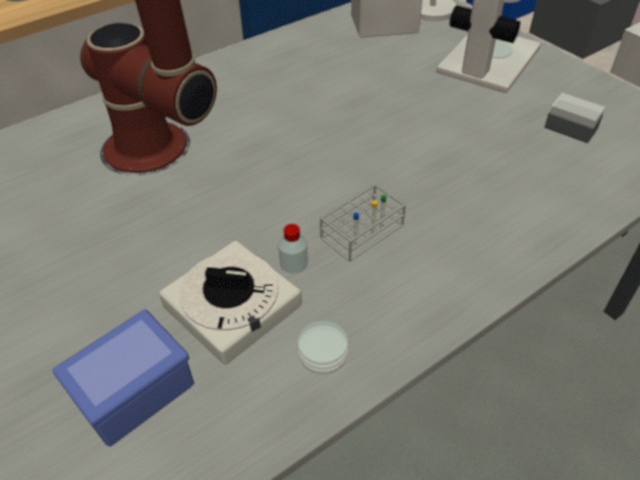

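View pics/d0.png

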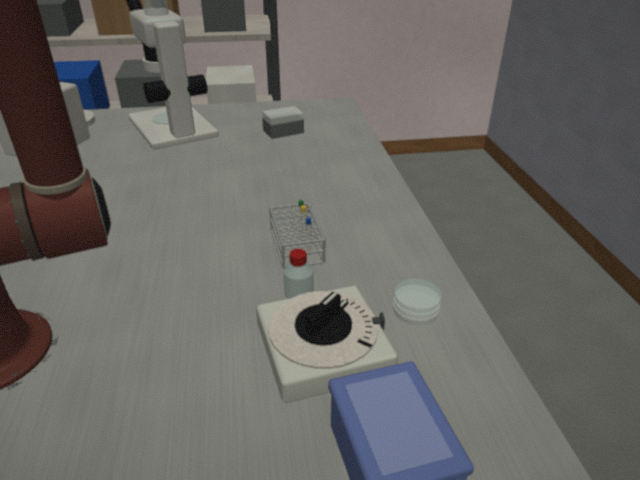

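The timer is centred near (230,290) in scene and (325,325) in side. The bottle, dishes and cold box stand close around it. I'll enlarge both views.

```bash
python3 - <<'E'
from h import *
a=load('s0')['image'][230:370,150:310];b=load('d0')['image'][275:405,245:405]
A=cv2.resize(a,None,fx=5,fy=5,interpolation=cv2.INTER_CUBIC)[:600]
cv2.imwrite('pics/s0c.png',cv2.resize(a,None,fx=4.2,fy=4.2,interpolation=3));cv2.imwrite('pics/d0c.png',cv2.resize(b,None,fx=4.5,fy=4.5,interpolation=3))
E
```

```text
(no output)
```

View pics/s0c.png

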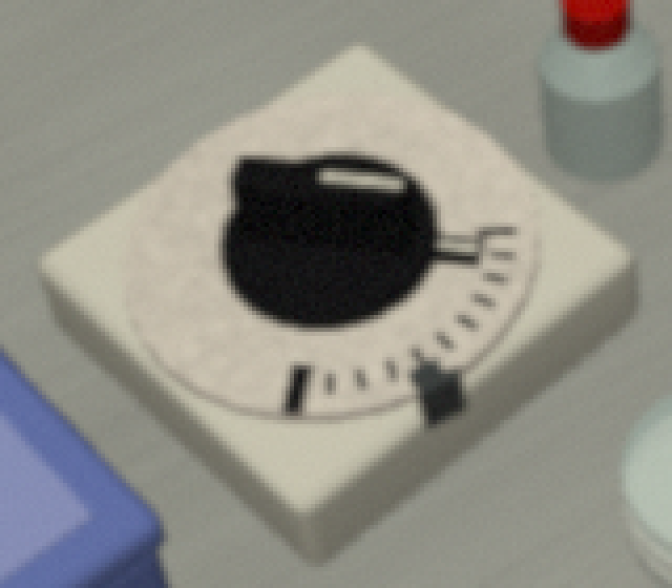

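View pics/d0c.png

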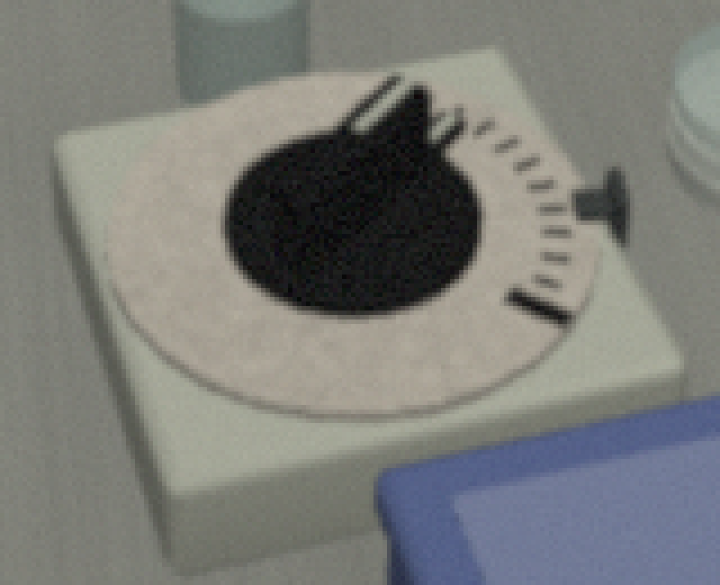

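```bash
python3 - <<'E'
from h import *
S=load('s0');D=load('d0')
fs=lambda p:(p[0]/4.2+150-.4,p[1]/4.2+230-.4); fd=lambda p:(p[0]/4.5+245-.4,p[1]/4.5+275-.4)
for n,d,f,C,T,tab,P in(('s',S,fs,[(40,262),(358,45),(635,258),(315,508)],(299,389),[(425,368),(438,383)],(480,243)),
  ('d',D,fd,[(57,135),(497,50),(683,360),(170,492)],(540,307),[(577,207)],(455,118))):
    c=np.array([ray(d,f(p),.058) for p in C]);m=c.mean(0)
    print(n,c[:,:2].round(4).tolist(),'side',[np.linalg.norm(c[i]-c[i-1]).round(3) for i in range(4)],'c',m.round(4))
    g=lambda p,z:(lambda v:(np.round(np.hypot(*v[:2]),4),np.degrees(np.arctan2(v[1],v[0])).round(1)))(ray(d,f(p),z)-m)
    print('top',g(T,.06),'tab',[g(p,.066) for p in tab],'ptr',g(P,.066))
E
```

```text
s [[0.513, -0.1994], [0.4832, -0.0115], [0.6754, 0.0188], [0.7044, -0.1666]] side [np.float64(0.194), np.float64(0.19), np.float64(0.195), np.float64(0.188)] c [ 0.594  -0.0897  0.058 ]
top (np.float64(0.0748), np.float64(-43.5)) tab [(np.float64(0.082), np.float64(-2.4)), (np.float64(0.0922), np.float64(-2.1))] ptr (np.float64(0.0657), np.float64(55.4))
d [[0.4813, -0.0169], [0.6685, 0.0091], [0.6975, -0.1767], [0.5082, -0.2084]] side [np.float64(0.193), np.float64(0.189), np.float64(0.188), np.float64(0.192)] c [ 0.5889 -0.0982  0.058 ]
top (np.float64(0.078), np.float64(-36.3)) tab [(np.float64(0.0874), np.float64(-1.1))] ptr (np.float64(0.0769), np.float64(48.2))
```

```bash
python3 - <<'E'
from h import *
S=load('s0');D=load('d0')
fs=lambda p:(p[0]/4.2+150-.4,p[1]/4.2+230-.4); fd=lambda p:(p[0]/4.5+245-.4,p[1]/4.5+275-.4)
m=np.array([.589,-.0885,0])
for d,f,T,tab,P in((S,fs,(299,389),[(425,368),(438,383)],(480,243)),(D,fd,(540,307),[(577,207)],(455,118))):
    g=lambda p,z:(lambda v:(np.round(np.hypot(*v[:2]),4),np.degrees(np.arctan2(v[1],v[0])).round(1)))(ray(d,f(p),z)-m)
    print('top',g(T,.06),'tab',[g(p,.066) for p in tab],'ptr',g(P,.066))
d=shot('wrist','w0');print(-np.array(d['R']).T@d['t'],np.array(d['R']).round(2).tolist(),d['vertical_fov'])
E
```

```text
top (np.float64(0.0793), np.float64(-41.6)) tab [(np.float64(0.087), np.float64(-3.1)), (np.float64(0.0972), np.float64(-2.6))] ptr (np.float64(0.0677), np.float64(51.3))
top (np.float64(0.084), np.float64(-41.7)) tab [(np.float64(0.0881), np.float64(-7.5))] ptr (np.float64(0.0699), np.float64(42.9))
[ 0.31242839 -0.54517983  0.37257488] [[0.4, -0.92, -0.0], [-0.88, -0.38, 0.28], [-0.26, -0.11, -0.96]] 63.25975876879551
```

Call:
{"name": "drive_tool", "arguments": {
  "rows": [
    [[0.0253, -0.0155, 0], 0],
    [[0.0253, -0.0155, 0], 0],
    [[0.0253, -0.0155, 0], 0],
    [[0.0253, -0.0155, 0], 0],
    [[0.0253, -0.0155, 0], 0],
    [[0.0253, -0.0155, 0], 0],
    [[0.0253, -0.0155, 0], 0],
    [[0.0253, -0.0155, 0], 0],
    [[0.0253, -0.0155, 0], 0],
    [[0.0253, -0.0155, 0], 0]
  ]
}}

```text
t: 1.15
tool_pos: [0.4184, -0.3308, 0.3036]
tool_rot: [-3.077, -0.633, 0.0]
contact_force: [-0.1, -0.8, 0.3]
opening: 0.0853
grip_force: 0.0
```

Call:
{"name": "drive_tool", "arguments": {
  "rows": [
    [[0.0253, -0.0155, 0], 0],
    [[0.0253, -0.0155, 0], 0],
    [[0.0253, -0.0155, 0], 0],
    [[0.0253, -0.0155, 0], 0],
    [[0.0253, -0.0155, 0], 0],
    [[0.0253, -0.0155, 0], 0],
    [[0.0253, -0.0155, 0], 0],
    [[0.0253, -0.0155, 0], 0],
    [[0.0253, -0.0155, 0], 0],
    [[0.0253, -0.0155, 0], 0]
  ]
}}

```text
t: 2.15
tool_pos: [0.5897, -0.0885, 0.3034]
tool_rot: [-3.077, -0.633, 0.001]
contact_force: [0.3, 0.7, 0.1]
opening: 0.0854
grip_force: 0.0
```

Call:
{"name": "drive_tool", "arguments": {
  "rows": [
    [[0, 0, 0], -0.11],
    [[0, 0, 0], -0.11],
    [[0, 0, 0], -0.11],
    [[0, 0, 0], -0.11],
    [[0, 0, 0], 0],
    [[0, 0, 0], 0]
  ]
}}

```text
t: 2.75
tool_pos: [0.5891, -0.0897, 0.3036]
tool_rot: [-2.866, -1.286, 0.001]
contact_force: [-1.2, -0.5, 0.8]
opening: 0.0854
grip_force: 0.0
```

```bash
python3 - <<'E'
from h import *
d=shot('wrist','w1');o=ctrl.get_obs();print(o['t'],o['q'],o['tool_pos'],o['tool_rot'])
i=cv2.resize(d['image'],(800,600),interpolation=3);cv2.imwrite('pics/w1b.png',i)
E
```

```text
2.8 [-2.75854299e-01 -1.53098029e-02  1.68220930e+00  4.11042445e-06
  1.47512853e+00  4.51078722e-01] [ 0.58914008 -0.08965216  0.3036685 ] [-2.86581583e+00 -1.28643948e+00  5.19860692e-04]
```

View pics/w1b.png

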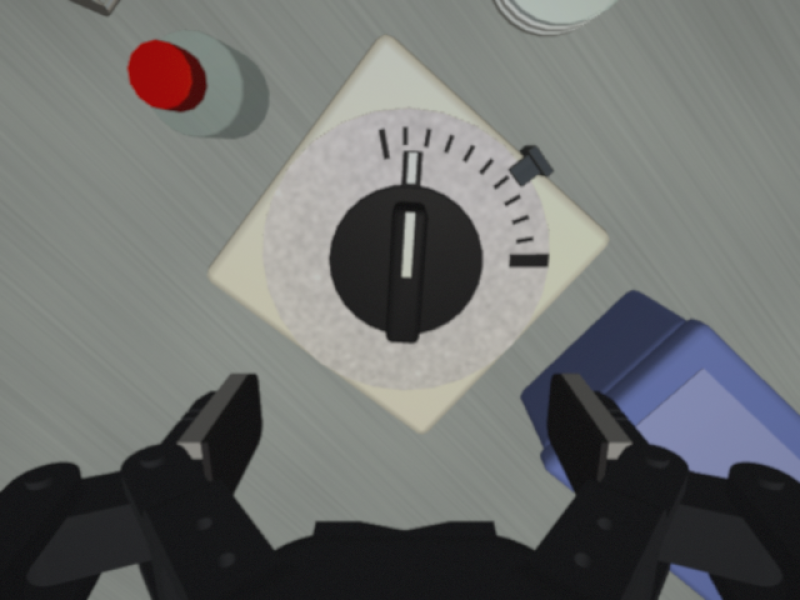

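```bash
python3 - <<'E'
from h import *
d=load('w1');f=lambda p:((p[0]+.5)*.8-.5,(p[1]+.5)*.8-.5)
hsv=d['image']
E=np.array([(263,247),(550,247),(405,108),(408,390),(300,160),(503,147),(310,348),(500,355)])
e=np.array([ray(d,f(p),.060) for p in E])[:,:2]
A=np.c_[2*e,np.ones(len(e))];s=np.linalg.lstsq(A,(e**2).sum(1),rcond=None)[0];c=s[:2];r=np.sqrt(s[2]+c@c)
print('dial',c,r,np.hypot(*(e-c).T))
k=np.array([ray(d,f(p),.068) for p in [(330,259),(483,259),(347,215),(466,213),(345,305),(468,303)]])[:,:2]
s=np.linalg.lstsq(np.c_[2*k,np.ones(len(k))],(k**2).sum(1),rcond=None)[0];print('skirt',s[:2],np.sqrt(s[2]+s[:2]@s[:2]))
for n,p,z in(('zero',(384,144),.06),('m2',(405,136),.06),('m4',(428,138),.06),('top',(529,261),.06),('ptr',(413,153),.066),('tab_in',(518,177),.066),('tabL',(511,167),.066),('tabR',(525,186),.066),('barback',(403,340),.108),('barfront',(409,206),.108),('m12?',(502,183),.06),('m14',(513,201),.06)):
    v=ray(d,f(p),z)[:2]-c; print(n,np.hypot(*v).round(4),np.degrees(np.arctan2(v[1],v[0])).round(1))
E
```

```text
dial [ 0.5901626  -0.09036462] 0.09349181250374541 [0.09483943 0.09353491 0.09437363 0.09450855 0.09259984 0.09278912
 0.09182848 0.09341941]
skirt [ 0.58962684 -0.08995146] 0.048969422352984286
zero 0.075 59.6
m2 0.0783 49.6
m4 0.0781 39.2
top 0.0801 -41.8
ptr 0.0684 45.7
tab_in 0.0868 -3.1
tabL 0.0872 1.9
tabR 0.0874 -7.8
barback 0.0366 -136.0
barfront 0.0413 47.7
m12? 0.0777 -1.5
m14 0.0775 -11.5
```

Call:
{"name": "drive_tool", "arguments": {
  "rows": [
    [[0, 0.001, 0.02], 0.042],
    [[0, 0, 0.026], 0],
    [[0, 0, 0.026], 0],
    [[0, 0, 0.026], 0],
    [[0, 0, 0.026], 0],
    [[0, 0, 0.02], 0],
    [[0, 0, 0.01], 0],
    [[0, 0, 0], 0],
    [[0, 0, 0], 0]
  ]
}}

```text
t: 3.7
tool_pos: [0.5905, -0.0905, 0.1508]
tool_rot: [2.891, 1.228, 0.002]
contact_force: [0.6, -0.6, 0.2]
opening: 0.0852
grip_force: 0.0
```

Call:
{"name": "drive_tool", "arguments": {
  "rows": [
    [[0, 0, 0], 0],
    [[0, 0, 0], 0],
    [[0, 0, 0], 0],
    [[0, 0, 0], 0],
    [[0, 0, 0], 0],
    [[0, 0, 0], 0],
    [[0, 0, 0], 0],
    [[0, 0, 0], 0],
    [[0, 0, 0], 0],
    [[0, 0, 0], 0]
  ],
  "jaw": 1,
  "grip_force": 40
}}

```text
t: 4.7
tool_pos: [0.5899, -0.0901, 0.1504]
tool_rot: [-2.89, -1.229, 0.001]
contact_force: [-3.5, 2.4, 6.6]
opening: 0.0192
grip_force: 41.0
```

Call:
{"name": "drive_tool", "arguments": {
  "rows": [
    [[0, 0, 0], 0.12],
    [[0, 0, 0], 0.12],
    [[0, 0, 0], 0.12],
    [[0, 0, 0], 0.12],
    [[0, 0, 0], 0.12],
    [[0, 0, 0], 0.12],
    [[0, 0, 0], 0.12]
  ]
}}

```text
t: 5.4
tool_pos: [0.5898, -0.09, 0.1504]
tool_rot: [-3.14, 0.064, 0.001]
contact_force: [-3.9, 3.3, 6.6]
opening: 0.0195
grip_force: 40.8
```

Call:
{"name": "drive_tool", "arguments": {
  "rows": [
    [[0, 0, 0], 0.12],
    [[0, 0, 0], 0.12],
    [[0, 0, 0], 0.12],
    [[0, 0, 0], 0.12],
    [[0, 0, 0], 0.12],
    [[0, 0, 0], 0.12],
    [[0, 0, 0], 0.12],
    [[0, 0, 0], 0],
    [[0, 0, 0], 0],
    [[0, 0, 0], 0]
  ]
}}

```text
t: 6.4
tool_pos: [0.5899, -0.0899, 0.1504]
tool_rot: [-2.844, 1.333, 0.002]
contact_force: [-3.3, 3.1, 5.9]
opening: 0.0193
grip_force: 41.3
```

```bash
python3 - <<'E'
from h import *
d=shot('wrist','w2');o=ctrl.get_obs();r=cv2.Rodrigues(o['tool_rot'])[0];print(o['t'],np.degrees(np.arctan2(r[1,0],r[0,0])),o['contact_force'],o['wrist_torque'],o['opening'])
b=shot('side','d2')['image'][275:405,245:405];b=cv2.resize(b,None,fx=3,fy=3,interpolation=3)
i=cv2.resize(d['image'],(480,360));c=np.zeros((b.shape[0]+360,480,3),np.uint8);c[:360]=i;c[360:]=b;cv2.imwrite('pics/c2.png',cv2.resize(c,None,fx=.8,fy=.8))
E
```

```text
6.45 -50.20966169113873 [-4.17028879  2.93624516  6.17392755] [ 0.44900968  0.6188443  -0.13460719] 0.0196105315846086
```

View pics/c2.png

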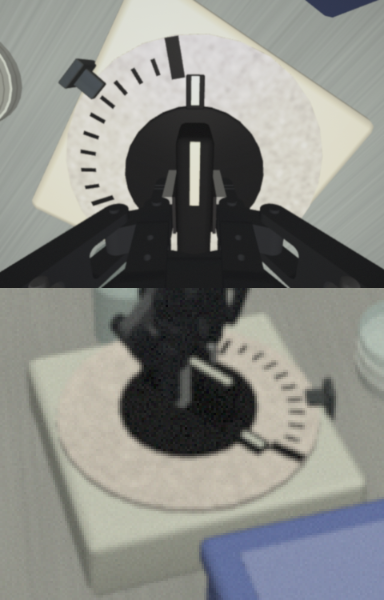

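The pointer (195,90) stands well past the bold top mark (175,57). Next I turn back to the tab.

Call:
{"name": "drive_tool", "arguments": {
  "rows": [
    [[0, 0, 0], -0.103],
    [[0, 0, 0], -0.103],
    [[0, 0, 0], -0.103],
    [[0, 0, 0], -0.103],
    [[0, 0, 0], -0.103],
    [[0, 0, 0], -0.103],
    [[0, 0, 0], -0.103],
    [[0, 0, 0], -0.103],
    [[0, 0, 0], 0],
    [[0, 0, 0], 0]
  ]
}}

```text
t: 7.5
tool_pos: [0.5898, -0.09, 0.1504]
tool_rot: [-3.14, 0.081, 0.001]
contact_force: [-4.1, 1.9, 5.5]
opening: 0.0191
grip_force: 40.9
```

```bash
python3 - <<'E'
from h import *
d=shot('wrist','w3');o=ctrl.get_obs();r=cv2.Rodrigues(o['tool_rot'])[0];print(o['t'],np.degrees(np.arctan2(r[1,0],r[0,0])))
c=d['image'][0:320,140:540];cv2.imwrite('pics/c3.png',cv2.resize(c,None,fx=1.8,fy=1.8,interpolation=3))
E
```

```text
7.55 -2.9705921647204594
```

View pics/c3.png

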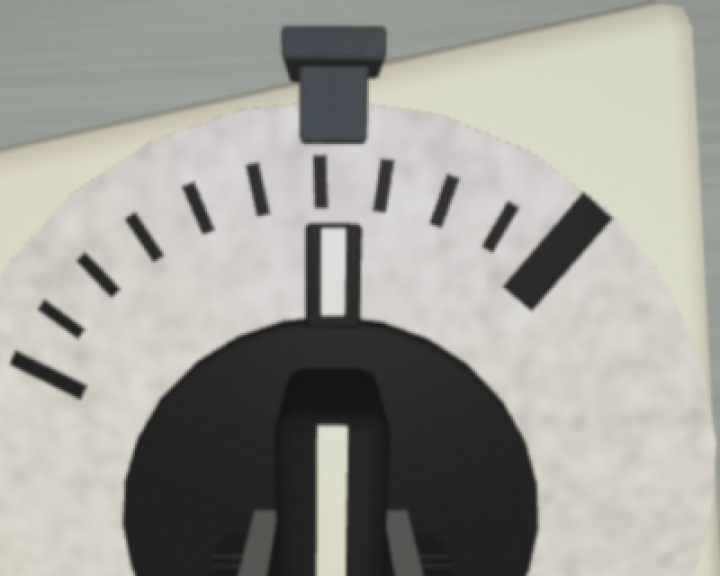

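Pointer tip (333,228) lines up with the middle of the tab (333,140). I release it and rise.

Call:
{"name": "drive_tool", "arguments": {
  "rows": [
    [[0, 0, 0], 0],
    [[0, 0, 0], 0],
    [[0, 0, 0], 0],
    [[0, 0, 0], 0],
    [[0, 0, 0], 0],
    [[0, 0, 0], 0],
    [[0, 0, 0], 0],
    [[0, 0, 0], 0],
    [[0, 0, 0], 0],
    [[0, 0, 0], 0]
  ],
  "jaw": 0
}}

```text
t: 8.55
tool_pos: [0.59, -0.0903, 0.1499]
tool_rot: [-3.141, 0.082, -0.0]
contact_force: [-0.7, 0.3, 0.2]
opening: 0.0851
grip_force: 0.0
```

Call:
{"name": "drive_tool", "arguments": {
  "rows": [
    [[0, 0, -0.01], 0],
    [[0, 0, -0.025], 0],
    [[0, 0, -0.025], 0],
    [[0, 0, -0.025], 0],
    [[0, 0, -0.025], 0],
    [[0, 0, -0.01], 0],
    [[0, 0, 0], 0],
    [[0, 0, 0], 0]
  ]
}}

```text
t: 9.35
tool_pos: [0.5896, -0.0903, 0.269]
tool_rot: [-3.14, 0.082, 0.002]
contact_force: [0.8, -0.0, -0.5]
opening: 0.0854
grip_force: 0.0
```

```bash
python3 - <<'E'
from h import *
d=shot('wrist','w4')
cv2.imwrite('pics/w4b.png',cv2.resize(d['image'],(800,600),interpolation=3))
E
```

```text
(no output)
```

View pics/w4b.png

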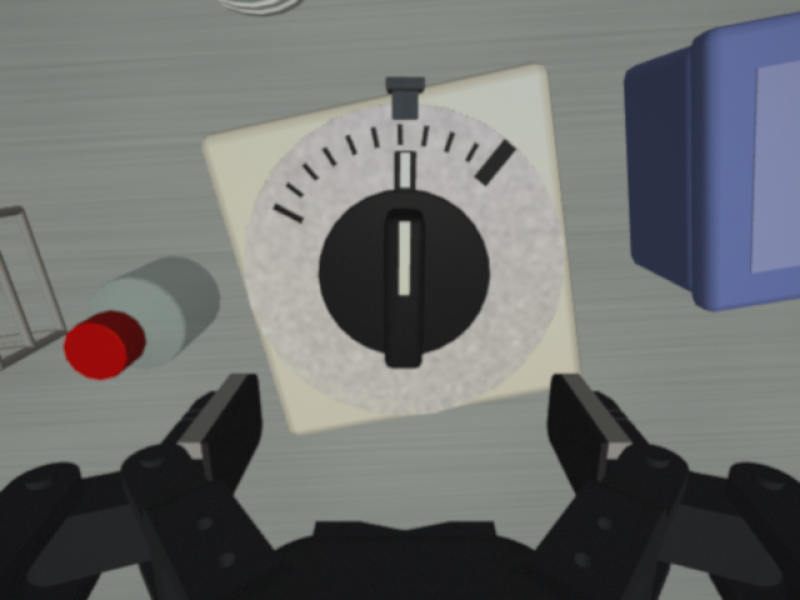

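The pointer (404,152) is still in line with the tab (405,105), and the gripper is clear of the timer and everything around it.

```bash
python3 -c "
from station import ctrl
print(ctrl.finish_job())"
```

```text
the job is handed in; nothing more can be done
None
```

I wound the timer past the top mark and turned it back so the pointer stands in line with the steel tab (about 12 minutes). The knob is released, I touched nothing around the timer, and the job is handed in.

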